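# Mesh the load unit's gear and bring its lever to the stop

## Task

Put the gearmotor load unit into gear: ease the gear-change knob down only lightly and rock it to and fro until the hidden teeth mesh, then press it fully home, without ever forcing the teeth. Then turn the knob clockwise (seen from above), driving the load lever round until it rests gently against the stop post, and let go. Move the lever only by the knob, and leave the gearmotor, the red bin and the screwdriver where they are.

Things in the scene. Friction and masses are not known exactly. Their poses are not given: they have to be found in the camera images.
- unit: the load unit: a grey box on the bench with an aluminium top plate, 164 x 224 mm, top at 70 mm, fixed. Origin on the bench on the vertical spindle axis; x and y along its sides. A round aluminium boss (84 mm across, top at 100 mm) stands round the axis
- knob_grip (a point): grip point on the gear-change knob, on the spindle axis, 155 mm above the bench raised, 139 mm home. The knob: a round steel skirt (80 mm across, 12 mm thick) with an upright black bar to pinch, 16 mm thick, 60 mm long, 41 mm high; this point is 25 mm above the skirt's top, 16 mm below the bar's top. x lies along the bar, y across it, z up; turns and slides with the knob
- knob (a joint): how far the knob has been pushed down along the spindle, m: 0 raised, 0.016 fully home. It takes a push of 1.5 to 3.5 N to slide down and stays where it is left; it also turns freely with the spindle
- dogs: the knob's own four steel teeth, 90 degrees apart, under its skirt, hidden; they turn and slide with it and meet the hidden ring's teeth after 5 mm of travel. They are damaged above 25 N in all, whether pressed or turned. Origin on the spindle axis, level with the bench when raised, 16 mm below that at home; x along the knob's bar
- bore (a point): centre of the boss's mouth, 100 mm up. Inside, hidden: a ring with 8 teeth 45 degrees apart, at unknown angle, never lined up at the start; turning the knob up to 0.40 rad one way or the other finds a gap (0.1 rad wide). The ring gives on a spring, at most 6 mm (3 N at touch, 8 N bottomed, then rigid), and springs up into mesh; it stays put under mere rubbing (0.05 N m)
- load_lever: the load lever: a flat dark steel bar with an upright pin at its end, reaching out 98 mm from the spindle axis, 74 to 90 mm above the bench, on a ring round the boss. Turns about the spindle axis, at most 0.70 rad, clockwise seen from above towards the post; stays where left. Origin on the spindle axis at bench level
- lever_tip (a point): the pin at the end of the load lever, 90 mm from the spindle axis, 82 mm up; 16 mm from the stop post's centre line when it rests there (rigid stop). In mesh the knob drives it clockwise after up to 0.75 rad of lost motion: 0.55 to 1.1 rad of knob from mesh to stop. The gear train drags with about 0.1 N m alone, 0.15 N m with the lever
- stop_post (a point): the stop post on the unit's top plate: an upright dark steel pin 12 mm across, 80 mm from the spindle axis, from 70 to 102 mm above the bench; this point is at 95 mm
- gearmotor: bystander: a loose small gearmotor, 72 mm long, 24 mm high, lying beside the unit; origin under the joint of its brass gearbox and steel can
- parts_bin: bystander: a small red open bin, 100 x 75 mm, 45 mm high, loose beside the unit; origin under its centre
- driver: bystander: a screwdriver 170 mm long lying loose beyond the unit; origin under its middle

How it is judged:
On the way:
1. the knob is pushed home, which only meshed teeth allow (value of joint knob above 0.014 m), for 0.2 s.
At the end, for the whole second after the job is handed in: the knob is still home (at least 14 mm of its 16 mm down) and the load lever rests at the stop post (its pin within 21 mm of the post, centre to centre; 16 mm when touching), at rest (value of joint knob above 0.014 m and horizontal distance between lever_tip and stop_post below 0.021 m and angular speed of load_lever below 0.05 rad/s).
It fails at once if more than 25 N on the knob's teeth (contact force between dogs and anything else above 25 N).
It fails at once if the robot touches the load lever (contact force between load_lever and the fingers above 0.5 N or contact force between load_lever and the arm above 0.5 N).
It fails at once if a bystander is moved by more than 20 mm (distance of any of gearmotor, parts_bin, driver from where it was at the start of the episode above 0.02 m).
It also fails if it takes over 72 s, if anything falls off the work surface, if the arm or the gripper's body presses on something with over 40 N, if the wrist force passes 120 N, or if a joint passes its speed limit or range.

## Robot

A 7-joint arm with a two-finger parallel gripper is mounted at the origin on the work surface. World frame = base frame: x ahead of the robot, y to its left, z up, the work surface at z = 0. Lengths are in m, angles in rad, forces in N, time in s.
With the tool pointing down it reaches from about 0.4 to 0.85 m from the base axis. Payload 4.5 kg.
Tool frame: the origin (TCP) lies between the finger pads; the fingertips stand 8 mm ahead of it and the grasp point (between the pads) lies 11 mm behind it (finger_overhang is the distance from the TCP to the fingertips, in m); z points along the fingers, x is the direction in which the jaws open and shut, and the axes are right-handed (so a half turn about z gives the same grasp; the last joint's range is limited). The gripper opens to 85 mm and grips with 20 to 120 N. Pads are 22 mm wide; open, the fingers measure 114 mm over their backs; the gripper's body (76 mm by 85 mm) begins 54 mm behind the grasp point. The pads swing forward as they close: fully open they stand 13 mm farther back than shut.
Start: joints at [1.317, 0.689, -0.195, 1.565, 0.157, 0.902, -0.215], TCP at [0.177, -0.599, 0.239] pointing down, gripper open.
Joint ranges: [-3.01, 3.01], [-0.46, 2.08], [-1.47, 1.51], [0.13, 2.56], [-1, 4.14], [0.04, 2.09], [-2.66, 2.66]. Speed limits (rad/s): [2.57, 2.57, 3.14, 3.14, 3.14, 3.14, 3.14].

## Interface

Orientations are given as a unit quaternion [x, y, z, w].
In Python, from rig import * gives the robot as it stands.
- The arm moves only by the tool servo_tool, never from a script. Its argument "rows" is a list that holds one entry, the list of rows, each a list of 7 numbers: the shift along the world's x, y, z in m, then the turn, a rotation vector about the world's x, y, z in degrees, then the closure, from 0 (fully open) to 1 (shut). In form: [[[x, y, z, wx, wy, wz, fingers], ...]]. A call has 1 to 20 rows; each row shifts and turns the commanded pose from where the row before left it; what a row does not reach is not made up. A row lasts 1/12 s, in which the tool goes at most 41.7 mm and 7.16 degrees, less where a joint would pass 70% of its speed; a pose out of reach is approached as far as the arm can. A call with a gripper value outside its range is refused whole. The fingers move at their own pace and stop on an object; "squeeze" is the grip in N (left out, the last holds). Time passes only in rows, so rows that do not move let the fingers close. It gives the time, the measured TCP pose, the force and the opening at its end, in the units of the state.
- observe(): the state, without advancing time (a new reading comes with each control period).
- camera(name): name is "side" or "top"; returns (picture, depth): 480x640x3 uint8, red, green, blue; 480x640 float32, m along the optical axis (not along the pixel's ray), 0 where there is no reading.
- get_calibration(name): a dict with "vertical_fov" (degrees; the focal length in pixels is half the picture's height over the tangent of half this angle, whatever the lens; pixels are square), "cx", "cy" (the principal point, pixels), "rvec" (rotation vector, rad) and "tvec" (3), from world to camera coordinates, as OpenCV has them. Camera axes: x right, y down, z forward; pixel columns grow to the right and rows downward; lengths in m; the calibration is good to about 2 mm. A picture is of the moment at which its call begins. get_calibration takes no time and is no camera call.
- job_done(): hands the job in, once; it reports no verdict.
Trained networks look in the newest picture that a camera, given by its name, has taken for a name from the list of things; names that differ only in an ending like _2 or _b are one class to them, and where a whole thing is asked for, a point or a joint stands for the part that bears it (a point fixed in the world has none). Each returns a list of dicts, best first, with "p" (0 to 1); they miss things now and then, are a little off and sometimes report something else, mostly with a low value. They report only what shows in the picture. A call takes as long as a camera call.
- boxes_of(camera, thing): "point" ([x, y, z] in m, in the coordinates of the camera as it stood for that picture, good to about 4 mm: the middle of the surface that is visible of it).
- masks_of(camera, thing): "region" (480x640 bool, what is visible of it).
- landmark_of(camera, thing): "point" ([x, y, z] in m, in the coordinates of the camera as it stood for that picture, good to about 4 mm: a listed point, or the origin of a listed thing).
The state is a dict: "clock": time; "q": joint angles; "qd": joint speeds; "effort": joint torques, N m; "tool_pos": TCP position; "tcp_rot": TCP orientation; "force": force on the tool from outside, world axes, zero at the start; "ft_torque": the same for the moment, N m; "opening": opening from 0.0 (shut) to 1.0 (fully open).
Only numpy, scipy, OpenCV 4.12 (cv2) and the standard library are available. Lean on these libraries where they do the work, as an engineer would, in place of code of your own. Each camera call takes 0.05 s, during which the arm holds its last target.

## Working session

There is one attempt and no reset: what is moved stays moved. The work goes in short steps, Python scripts to look and compute and a tool call to move; the robot and the scene stay as the last step left them, time stands still between calls to the robot, and variables do not carry over. Pictures are saved under pics/ and viewed, and the job is handed in when it is done.

Besides the shell and the picture viewer there is one more tool, called after "Emit:" by a JSON object that holds its "op" and its "data". servo_tool: Moves the arm, as the interface text tells. Its arguments: {"type":"object","properties":{"rows":{"type":"array"},"squeeze":{"type":"number"}},"required":["rows"]}

```bash
ls; mkdir -p pics; cat > h.py <<'E'
from rig import *
import numpy as np, cv2
from scipy.spatial.transform import Rotation as R
def snap(n,f):
    p,d=camera(n); cv2.imwrite(f'pics/{f}.png',p[:,:,::-1]); return p,d
def cal(n):
    c=get_calibration(n); f=240/np.tan(np.radians(c['vertical_fov'])/2)
    return f,c['cx'],c['cy'],R.from_rotvec(np.array(c['rvec']).ravel()).as_matrix(),np.array(c['tvec']).ravel()
def c2w(n,p):
    f,cx,cy,Rm,t=cal(n); return Rm.T@(np.array(p)-t)
def proj(n,P):
    f,cx,cy,Rm,t=cal(n); q=Rm@np.array(P)+t; return q[0]/q[2]*f+cx,q[1]/q[2]*f+cy
def cloud(n,d):
    f,cx,cy,Rm,t=cal(n); v,u=np.mgrid[:480,:640]
    P=np.stack([(u-cx)/f*d,(v-cy)/f*d,d],-1); return (P-t)@Rm
E
python3 - <<'E'
from h import *
np.set_printoptions(precision=4,suppress=True)
print(observe())
for n in ['side','top']:
    p,d=snap(n,n+'0'); np.save(n+'0.npy',d); print(n,get_calibration(n))
    for t in ['unit','knob_grip','bore','lever_tip','stop_post','load_lever','dogs','gearmotor','parts_bin','driver']:
        r=landmark_of(n,t)
        print(t,[(c2w(n,x['point']),round(x['p'],2)) for x in r[:2]])
E
```

```text
pics
{'clock': 0.0, 'q': array([ 1.3168,  0.69  , -0.1945,  1.5664,  0.1573,  0.9025, -0.2151]), 'qd': array([-0.0007,  0.0016, -0.0008, -0.0003, -0.0011, -0.0006, -0.0009]), 'effort': array([  0.0007, -53.9597,  -1.2661, -15.8539,   0.0091,   0.0096,
        -0.    ]), 'tool_pos': array([ 0.1772, -0.5987,  0.2384]), 'tcp_rot': array([ 0.8012, -0.5984, -0.0008, -0.0005]), 'force': array([ 0.0594, -0.3817,  0.165 ]), 'ft_torque': array([ 0.0192, -0.0402,  0.0606]), 'opening': 1.0029483273976598}
side {'vertical_fov': 47.139193860661614, 'cx': 343.1005823080127, 'cy': 233.20730964820305, 'rvec': array([ 0.506 , -2.5968,  1.3194]), 'tvec': array([0.5857, 0.208 , 0.8169])}
unit []
knob_grip [(array([ 0.4847, -0.0399,  0.1515]), 0.91)]
bore [(array([ 0.4906, -0.0368,  0.0994]), 0.69)]
lever_tip [(array([0.4581, 0.0488, 0.0789]), 0.61)]
stop_post [(array([0.4997, 0.0402, 0.0933]), 0.67)]
load_lever [(array([ 0.485 , -0.0326,  0.0022]), 0.85)]
dogs [(array([ 0.4792, -0.0391,  0.1534]), 0.51), (array([ 0.5354,  0.1399, -0.0006]), 0.51)]
gearmotor [(array([0.5339, 0.1397, 0.0012]), 0.79)]
parts_bin []
driver [(array([ 0.6534, -0.0734,  0.0032]), 0.86)]
top {'vertical_fov': 54.68038023728891, 'cx': 328.7996822275889, 'cy': 243.30973612725847, 'rvec': array([ 2.1032, -2.1076,  0.2316]), 'tvec': array([0.0098, 0.6276, 0.8823])}
unit [(array([ 0.4816, -0.0385, -0.0004]), 0.94)]
knob_grip [(array([ 0.4851, -0.036 ,  0.1536]), 0.96)]
bore [(array([ 0.4843, -0.038 ,  0.1023]), 0.68), (array([ 0.5334,  0.1385, -0.0011]), 0.35)]
lever_tip [(array([0.459 , 0.047 , 0.0814]), 0.59)]
stop_post [(array([0.5023, 0.0388, 0.0979]), 0.7), (array([ 0.6518, -0.0774,  0.0006]), 0.4)]
load_lever []
dogs []
gearmotor [(array([0.5354, 0.1397, 0.0007]), 0.81), (array([ 0.4857, -0.0368,  0.104 ]), 0.39)]
parts_bin [(array([ 0.5129, -0.2258,  0.0037]), 0.86), (array([0.4983, 0.0368, 0.0984]), 0.15)]
driver [(array([ 0.6527, -0.0785,  0.0011]), 0.74)]
```

View pics/side0.png

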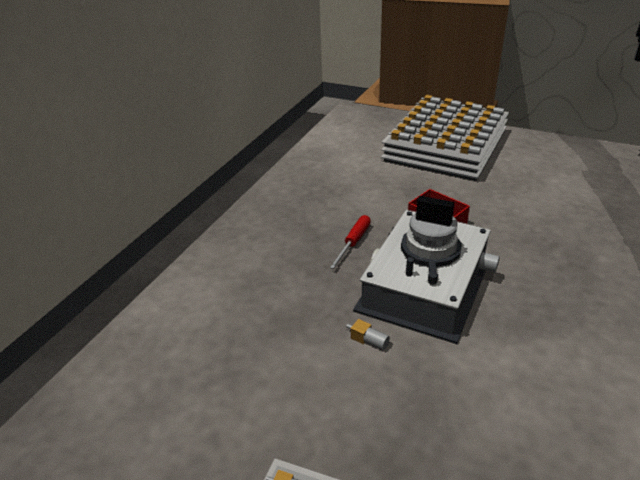

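View pics/top0.png

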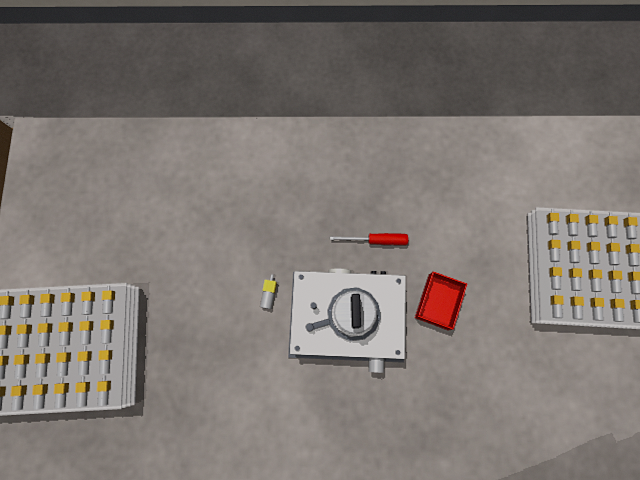

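```bash
python3 - <<'E'
from h import *
np.set_printoptions(precision=4,suppress=True)
for n in ['side','top']:
    d=np.load(n+'0.npy'); W=cloud(n,d)
    m=(d>0)&(np.hypot(W[...,0]-.484,W[...,1]+.037)<.05)
    b=W[m&(W[...,2]>.163)&(W[...,2]<.185)]
    s=W[m&(W[...,2]>.122)&(W[...,2]<.137)]
    print(n,'bar',len(b),b.mean(0),b[:,2].max(), 'skirt',len(s),np.median(s[:,2]))
    r=cv2.minAreaRect(b[:,:2].astype(np.float32)*1000); print(r)
    c,w=np.linalg.eigh(np.cov(b[:,:2].T)); print(np.degrees(np.arctan2(w[1,1],w[0,1])))
    # fit skirt outer circle
    print(cv2.minEnclosingCircle(s[:,:2].astype(np.float32)*1000))
E
```

```text
side bar 295 [ 0.4827 -0.033   0.1681] 0.1719698028904286 skirt 783 0.1284777676834661
((483.2369689941406, -35.18849182128906), (60.195274353027344, 20.005311965942383), 3.131608724594116)
-178.40364013500923
((481.8533020019531, -34.1137580871582), 40.76133346557617)
top bar 304 [ 0.4832 -0.0385  0.171 ] 0.1757459451038003 skirt 1116 0.13010330934788866
((483.47113037109375, -38.71646499633789), (58.19437789916992, 16.041040420532227), 0.9416269659996033)
-178.062957832454
((483.7744140625, -38.79500961303711), 39.894325256347656)
```

Both views agree. The bar lies along world x (about 2°), with its centre near (0.484, -0.038). In the top picture the knob is at (357,312), the lever pin at (310,327) and the post at (314,307). I'll move over the knob with a yaw of about +165°, which leaves room for clockwise turning.

Emit:
{"op": "servo_tool", "data": {"rows": [[[0.012,0.022,0.001,0,0,6.6,0],[0.012,0.022,0.001,0,0,6.6,0],[0.012,0.022,0.001,0,0,6.6,0],[0.012,0.022,0.001,0,0,6.6,0],[0.012,0.022,0.001,0,0,6.6,0],[0.012,0.022,0.001,0,0,6.6,0],[0.012,0.022,0.001,0,0,6.6,0],[0.012,0.022,0.001,0,0,6.6,0],[0.012,0.022,0.001,0,0,6.6,0],[0.012,0.022,0.001,0,0,6.6,0]]], "squeeze": 20}}

```text
clock: 1.93
tool_pos: [0.2979, -0.3784, 0.2496]
tcp_rot: [0.998, -0.063, 0.0, 0.0]
force: [0.8, 0.7, -0.3]
opening: 1.003
```

```bash
cat >> h.py <<'E'
np.set_printoptions(precision=4,suppress=True)
def st():
    s=observe(); r=R.from_quat(s['tcp_rot']).as_matrix()
    print('t%.2f'%s['clock'],'pos',s['tool_pos'],'xyaw %.2f'%np.degrees(np.arctan2(r[1,0],r[0,0])),'z',r[:,2],'F',s['force'],'T',s['ft_torque'],'op %.3f'%s['opening'],'q',s['q'])
E
python3 -c "
from h import *
st()"
```

```text
t1.93 pos [ 0.2979 -0.3784  0.2496] xyaw -7.20 z [ 0.0003 -0.0006 -1.    ] F [ 0.7628  0.6558 -0.2705] T [0.004  0.0026 0.0119] op 1.003 q [ 1.1549  0.5268 -0.5326  1.9632  0.384   0.7509  0.2709]
```

Emit:
{"op": "servo_tool", "data": {"rows": [[[0.0116,0.0212,0,0,0,6.2,0],[0.0116,0.0212,0,0,0,6.2,0],[0.0116,0.0212,0,0,0,6.2,0],[0.0116,0.0212,0,0,0,6.2,0],[0.0116,0.0212,0,0,0,6.2,0],[0.0116,0.0212,0,0,0,6.2,0],[0.0116,0.0212,0,0,0,6.2,0],[0.0116,0.0212,0,0,0,6.2,0],[0.0116,0.0212,0,0,0,6.2,0],[0.0116,0.0212,0,0,0,6.2,0],[0.0116,0.0212,0,0,0,6.2,0],[0.0116,0.0212,0,0,0,6.2,0],[0.0116,0.0212,0,0,0,6.2,0],[0.0116,0.0212,0,0,0,6.2,0],[0.0116,0.0212,0,0,0,6.2,0],[0.0116,0.0212,0,0,0,6.0,0],[0,0,0,0,0,0,0],[0,0,0,0,0,0,0]]]}}

```text
clock: 3.43
tool_pos: [0.4835, -0.0389, 0.2494]
tcp_rot: [0.697, 0.717, 0.0, -0.0]
force: [0.0, 0.3, -0.9]
opening: 0.997
```

```bash
python3 -c "
from h import *
st(); snap('side','s1'); snap('top','t1')"
```

```text
t3.43 pos [ 0.4835 -0.0389  0.2494] xyaw 91.57 z [ 0.0004  0.0009 -1.    ] F [ 0.0342  0.3374 -0.8532] T [-0.0385 -0.0422  0.1067] op 0.997 q [ 0.5823  0.6481 -0.9806  1.9422  0.679   0.9234  0.8559]
```

View pics/s1.png

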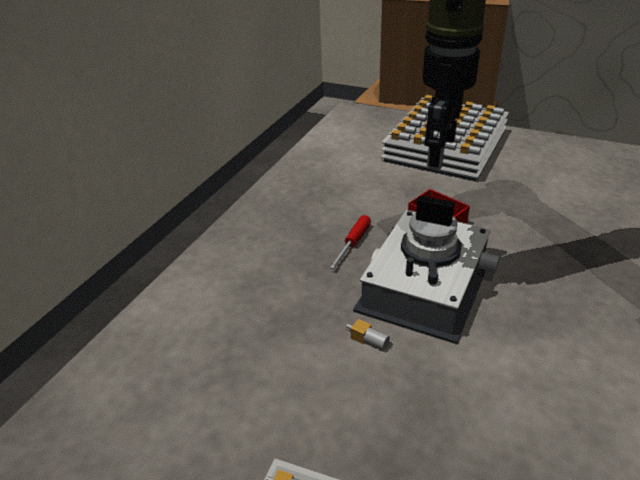

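The side view shows the gripper at (440,130), lined up over the bar at (435,210). I'll descend.

Emit:
{"op": "servo_tool", "data": {"rows": [[[0,0.0005,-0.013,0,0,0,0.2],[0,0.0005,-0.013,0,0,0,0.3],[0,0,-0.013,0,0,0,0.4],[0,0,-0.013,0,0,0,0.4],[0,0,-0.013,0,0,0,0.4],[0,0,-0.012,0,0,0,0.4],[0,0,-0.01,0,0,0,0.4],[0,0,-0.008,0,0,0,0.4],[0,0,-0.006,0,0,0,0.4],[0,0,-0.002,0,0,0,0.4],[0,0,0,0,0,0,0.4],[0,0,0,0,0,0,0.4]]], "squeeze": 20}}

```text
clock: 4.53
tool_pos: [0.4832, -0.0391, 0.1466]
tcp_rot: [0.698, 0.716, 0.0, 0.0]
force: [-0.7, 0.4, 0.2]
opening: 0.602
```

```bash
python3 -c "
from h import *
st(); p,d=snap('side','s2'); cv2.imwrite('pics/s2c.png',cv2.resize(p[100:300,340:540,::-1],(600,600)));snap('top','t2')"
```

```text
t4.53 pos [ 0.4832 -0.0391  0.1466] xyaw 91.48 z [ 0.0005  0.0001 -1.    ] F [-0.6789  0.4471  0.2261] T [-0.019  -0.0222 -0.0426] op 0.602 q [ 0.4773  0.7847 -0.8233  2.0507  0.9068  0.7182  0.656 ]
```

View pics/s2c.png

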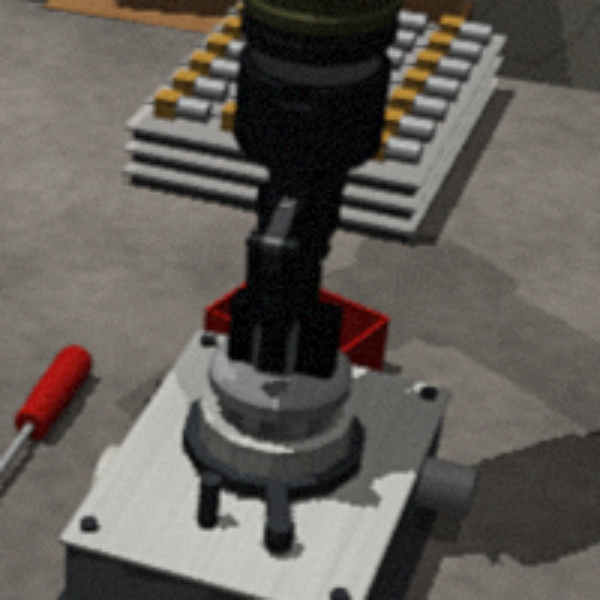

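The fingers straddle the bar (crop ~(285,330)) and sit centred over the skirt. I'll close at 20 N.

Emit:
{"op": "servo_tool", "data": {"rows": [[[0,0,0,0,0,0,0.6],[0,0,0,0,0,0,0.7],[0,0,0,0,0,0,0.8],[0,0,0,0,0,0,0.9],[0,0,0,0,0,0,1],[0,0,0,0,0,0,1],[0,0,0,0,0,0,1],[0,0,0,0,0,0,1],[0,0,0,0,0,0,1]]], "squeeze": 20}}

```text
clock: 5.38
tool_pos: [0.4832, -0.0381, 0.1465]
tcp_rot: [0.698, 0.717, 0.001, -0.0]
force: [-1.2, 5.8, 3.3]
opening: 0.184
```

```bash
python3 -c "
from h import *
st(); p,d=snap('side','s3');snap('top','t3')"
```

```text
t5.38 pos [ 0.4832 -0.0381  0.1465] xyaw 91.54 z [ 0.0006  0.0016 -1.    ] F [-1.2018  5.7856  3.2852] T [0.9872 0.2061 0.0044] op 0.184 q [ 0.4767  0.785  -0.8242  2.051   0.9065  0.7172  0.6559]
```

Gripped at 15.7 mm. The 5.8 N side force means the axis is about 1 mm towards +y, so I'll relax that and ease down.

Emit:
{"op": "servo_tool", "data": {"rows": [[[0,0.0005,0,0,0,0,1],[0,0.0005,0,0,0,0,1],[0,0.0,-0.0005,0,0,0,1],[0,0,-0.0005,0,0,0,1],[0,0,-0.0005,0,0,0,1],[0,0,-0.0005,0,0,0,1],[0,0,0,0,0,0,1],[0,0,0,0,0,0,1]]]}}

```text
clock: 6.15
tool_pos: [0.4831, -0.0381, 0.1442]
tcp_rot: [0.698, 0.716, 0.0, -0.0]
force: [-0.7, 4.1, 1.1]
opening: 0.184
```

```bash
python3 -c "
from h import *
st()"
```

```text
t6.15 pos [ 0.4831 -0.0381  0.1442] xyaw 91.49 z [ 0.0001  0.0003 -1.    ] F [-0.6614  4.1418  1.1138] T [0.8456 0.0052 0.0311] op 0.184 q [ 0.4728  0.7881 -0.8193  2.0526  0.9124  0.7137  0.6493]
```

Emit:
{"op": "servo_tool", "data": {"rows": [[[0,0.0005,-0.0005,0,0,0,1],[0,0.0005,-0.0005,0,0,0,1],[0,0.0,-0.0005,0,0,0,1],[0,0,-0.0005,0,0,0,1],[0,0,0,0,0,0,1],[0,0,0,0,0,0,1]]]}}

```text
clock: 6.65
tool_pos: [0.4831, -0.0378, 0.1422]
tcp_rot: [0.698, 0.716, -0.0, 0.0]
force: [1.1, 0.0, 0.9]
opening: 0.184
```

```bash
python3 -c "
from h import *
st()"
```

```text
t6.65 pos [ 0.4831 -0.0378  0.1422] xyaw 91.45 z [-0.0001 -0.001  -1.    ] F [1.0623 0.0277 0.9377] T [ 0.022  -0.2339  0.016 ] op 0.184 q [ 0.4688  0.7906 -0.8148  2.0543  0.9179  0.7103  0.6427]
```

Emit:
{"op": "servo_tool", "data": {"rows": [[[0,0.0,-0.0005,0,0,0,1],[0,0.0,-0.0005,0,0,0,1],[0,0,-0.0005,0,0,0,1],[0,0,0,0,0,0,1],[0,0,0,0,0,0,1]]]}}

```text
clock: 7.07
tool_pos: [0.4831, -0.0377, 0.1408]
tcp_rot: [0.698, 0.716, -0.0, 0.0]
force: [0.4, -1.4, 5.7]
opening: 0.182
```

```bash
python3 -c "
from h import *
st(); snap('side','s4'); st()"
```

```text
t7.07 pos [ 0.4831 -0.0377  0.1408] xyaw 91.47 z [-0.    -0.001 -1.   ] F [ 0.3565 -1.3755  5.7343] T [-0.2926 -0.1131 -0.0235] op 0.182 q [ 0.4671  0.7925 -0.8125  2.0555  0.9217  0.7077  0.6394]
t7.12 pos [ 0.4831 -0.0377  0.1409] xyaw 91.46 z [ 0.     -0.0011 -1.    ] F [ 0.1838 -1.3818  4.348 ] T [-0.3591 -0.1365 -0.0147] op 0.185 q [ 0.4671  0.7925 -0.8125  2.0554  0.9217  0.7077  0.6394]
```

Touched the ring: Fz is about 5 N at roughly 5.7 mm of travel. One more mm, then rock clockwise slowly.

Emit:
{"op": "servo_tool", "data": {"rows": [[[0,0.0,-0.0005,0,0,0,1],[0,0.0,-0.0005,0,0,0,1],[0,0,0,0,0,0,1],[0,0,0,0,0,0,1]]]}}

```text
clock: 7.45
tool_pos: [0.4831, -0.0377, 0.1399]
tcp_rot: [0.698, 0.716, -0.0, 0.0]
force: [1.0, -1.5, 4.9]
opening: 0.181
```

Emit:
{"op": "servo_tool", "data": {"rows": [[[0,0,0,0,0,-1,1],[0,0,0,0,0,-1,1],[0,0,0,0,0,-1,1],[0,0,0,0,0,-1,1]]]}}

```text
clock: 7.78
tool_pos: [0.4831, -0.0377, 0.1399]
tcp_rot: [0.723, 0.691, -0.0, 0.0]
force: [0.3, -2.5, 6.0]
opening: 0.181
```

```bash
python3 -c "
from h import *
st()"
```

```text
t7.78 pos [ 0.4831 -0.0377  0.1399] xyaw 87.42 z [ 0.0001 -0.0009 -1.    ] F [ 0.2917 -2.5272  6.0376] T [-0.348  -0.1129  0.0182] op 0.181 q [ 0.4569  0.7883 -0.7934  2.0567  0.913   0.6941  0.578 ]
```

Emit:
{"op": "servo_tool", "data": {"rows": [[[0,0,0,0,0,-1.3,1],[0,0,0,0,0,-1.3,1],[0,0,0,0,0,-1.4,1]]]}}

```text
clock: 8.03
tool_pos: [0.4831, -0.0376, 0.1399]
tcp_rot: [0.747, 0.665, -0.0, 0.0]
force: [0.7, -1.8, 4.2]
opening: 0.18
```

Emit:
{"op": "servo_tool", "data": {"rows": [[[0,0,0,0,0,-1.3,1],[0,0,0,0,0,-1.3,1],[0,0,0,0,0,-1.4,1]]]}}

```text
clock: 8.28
tool_pos: [0.4831, -0.0375, 0.1399]
tcp_rot: [0.769, 0.639, -0.0, 0.0]
force: [-0.0, -2.3, 5.3]
opening: 0.184
```

Emit:
{"op": "servo_tool", "data": {"rows": [[[0,0,0,0,0,-1.3,1],[0,0,0,0,0,-1.3,1],[0,0,0,0,0,-1.4,1]]]}}

```text
clock: 8.53
tool_pos: [0.4831, -0.0374, 0.1399]
tcp_rot: [0.791, 0.612, -0.0, 0.0]
force: [0.3, -1.4, 5.1]
opening: 0.181
```

```bash
python3 -c "
from h import *
st()"
```

```text
t8.53 pos [ 0.4831 -0.0374  0.1399] xyaw 75.40 z [ 0.0001 -0.0006 -1.    ] F [ 0.3118 -1.3772  5.0735] T [-0.3533 -0.1112  0.0809] op 0.181 q [ 0.4285  0.772  -0.7406  2.0581  0.8771  0.6596  0.4047]
```

Emit:
{"op": "servo_tool", "data": {"rows": [[[0,0,0,0,0,-1.3,1],[0,0,0,0,0,-1.3,1],[0,0,0,0,0,-1.4,1]]]}}

```text
clock: 8.78
tool_pos: [0.4832, -0.0374, 0.1399]
tcp_rot: [0.812, 0.583, -0.0, 0.0]
force: [1.2, -1.3, 4.9]
opening: 0.184
```

```bash
python3 -c "
from h import *
st()"
```

```text
t8.78 pos [ 0.4832 -0.0374  0.1399] xyaw 71.39 z [ 0.0002 -0.0004 -1.    ] F [ 1.2094 -1.3146  4.8594] T [-0.3606 -0.1163  0.0536] op 0.184 q [ 0.4186  0.7669 -0.7225  2.0585  0.8643  0.6482  0.3479]
```

Emit:
{"op": "servo_tool", "data": {"rows": [[[0,0,0,0,0,-1.3,1],[0,0,0,0,0,-1.3,1],[0,0,0,0,0,-1.4,1],[0,0,0,0,0,0,1]]]}}

```text
clock: 9.12
tool_pos: [0.4831, -0.0373, 0.1399]
tcp_rot: [0.832, 0.555, 0.0, 0.0]
force: [0.7, -1.3, 5.7]
opening: 0.187
```

```bash
python3 -c "
from h import *
st()
p,d=snap('side','s5'); cv2.imwrite('pics/s5c.png',cv2.resize(p[130:300,340:540,::-1],(706,600)))
p,d=snap('top','t5');"
```

```text
t9.12 pos [ 0.4831 -0.0373  0.1399] xyaw 67.41 z [ 0.0002 -0.0003 -1.    ] F [ 0.7254 -1.3323  5.656 ] T [-0.4396 -0.1715 -0.0636] op 0.187 q [ 0.4085  0.7617 -0.7043  2.0591  0.8509  0.637   0.2918]
```

View pics/s5c.png

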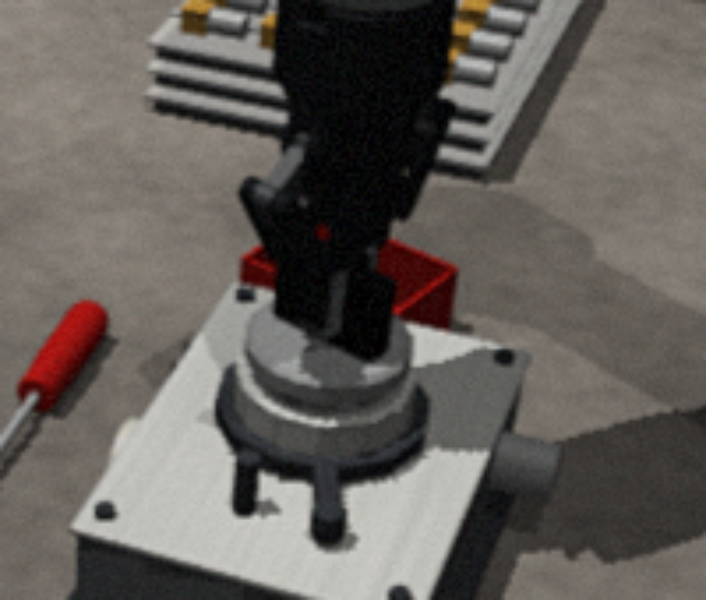

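```bash
python3 - <<'E'
from h import *
d0=np.load('side0.npy'); p,d1=camera('side'); np.save('side5.npy',d1)
for d in (d0,d1):
    W=cloud('side',d); r=np.hypot(W[...,0]-.483,W[...,1]+.0375)
    m=(d>0)&(r>.02)&(r<.036)&(W[...,1]>-.02)&(W[...,2]>.108)&(W[...,2]<.14)
    z=W[m][:,2]; print(m.sum(),np.median(z),np.percentile(z,[25,75]))
    m=(d>0)&(r>.044)&(r<.05)&(W[...,2]>.08)&(W[...,2]<.1); 
    m=(d>0)&(r>.036)&(r<.044)&(W[...,2]>.11)&(W[...,2]<.14); z=W[m][:,2];print(' rim',m.sum(),np.histogram(z,np.arange(.110,.140,.002))[0])
E
```

```text
171 0.12869569927813232 [0.128  0.1292]
 rim 401 [ 0  0  6 24 39 55 45 59 95 67 11  0  0  0  0]
197 0.12219132961109927 [0.1216 0.1231]
 rim 393 [46 37 50 42 77 96 44  1  0  0  0  0  0  0  0]
```

The knob is 6.5 mm down (depth check 128.7→122.2 mm) and has not meshed in 24° clockwise. I'll go 1 mm deeper and sweep back ccw.

Emit:
{"op": "servo_tool", "data": {"rows": [[[0,0,-0.0005,0,0,0,1],[0,0,-0.0005,0,0,0,1],[0,0,0,0,0,0,1],[0,0,0,0,0,0,1]]]}}

```text
clock: 9.6
tool_pos: [0.4832, -0.0372, 0.1389]
tcp_rot: [0.832, 0.555, 0.0, 0.0]
force: [-0.2, -1.3, 5.6]
opening: 0.184
```

Emit:
{"op": "servo_tool", "data": {"rows": [[[0,0,0,0,0,1.5,1],[0,0,0,0,0,1.5,1],[0,0,0,0,0,1.5,1],[0,0,0,0,0,1.5,1]]]}}

```text
clock: 9.93
tool_pos: [0.4831, -0.0374, 0.1389]
tcp_rot: [0.801, 0.599, -0.0, 0.0]
force: [0.0, -2.5, 6.3]
opening: 0.181
```

Emit:
{"op": "servo_tool", "data": {"rows": [[[0,0,0,0,0,1.5,1],[0,0,0,0,0,1.5,1],[0,0,0,0,0,1.5,1],[0,0,0,0,0,1.5,1]]]}}

```text
clock: 10.27
tool_pos: [0.4831, -0.0375, 0.1389]
tcp_rot: [0.769, 0.64, -0.0, 0.0]
force: [1.0, -2.0, 5.6]
opening: 0.186
```

Emit:
{"op": "servo_tool", "data": {"rows": [[[0,0,0,0,0,1.5,1],[0,0,0,0,0,1.5,1],[0,0,0,0,0,1.5,1],[0,0,0,0,0,1.5,1]]]}}

```text
clock: 10.6
tool_pos: [0.4831, -0.0376, 0.1389]
tcp_rot: [0.734, 0.679, -0.0, 0.0]
force: [0.4, -2.1, 6.6]
opening: 0.184
```

Emit:
{"op": "servo_tool", "data": {"rows": [[[0,0,0,0,0,1.5,1],[0,0,0,0,0,1.5,1],[0,0,0,0,0,1.5,1],[0,0,0,0,0,1.5,1]]]}}

```text
clock: 10.93
tool_pos: [0.4831, -0.0377, 0.1389]
tcp_rot: [0.698, 0.717, -0.0, 0.0]
force: [0.4, -3.4, 6.8]
opening: 0.182
```

```bash
python3 -c "
from h import *
st()"
```

```text
t10.93 pos [ 0.4831 -0.0377  0.1389] xyaw 91.53 z [-0.     -0.0008 -1.    ] F [ 0.3948 -3.3913  6.7629] T [-0.5001 -0.1315 -0.0514] op 0.182 q [ 0.4655  0.7956 -0.8099  2.0569  0.9271  0.7044  0.6359]
```

Back at the start angle and still on the ring at 6–7 N. I'll continue ccw, stopping to check.

Emit:
{"op": "servo_tool", "data": {"rows": [[[0,0,0,0,0,1.3,1],[0,0,0,0,0,1.3,1],[0,0,0,0,0,1.4,1]]]}}

```text
clock: 11.18
tool_pos: [0.4831, -0.0377, 0.1389]
tcp_rot: [0.672, 0.74, -0.0, 0.0]
force: [0.5, -2.2, 6.6]
opening: 0.183
```

Emit:
{"op": "servo_tool", "data": {"rows": [[[0,0,0,0,0,1.3,1],[0,0,0,0,0,1.3,1],[0,0,0,0,0,1.4,1]]]}}

```text
clock: 11.43
tool_pos: [0.483, -0.0378, 0.1387]
tcp_rot: [0.646, 0.763, -0.0, 0.0]
force: [0.6, -2.7, 3.5]
opening: 0.184
```

Emit:
{"op": "servo_tool", "data": {"rows": [[[0,0,0,0,0,1.3,1],[0,0,0,0,0,1.3,1],[0,0,0,0,0,1.4,1]]]}}

```text
clock: 11.68
tool_pos: [0.4831, -0.0378, 0.1387]
tcp_rot: [0.619, 0.786, -0.0, 0.0]
force: [0.7, -4.5, 2.3]
opening: 0.186
```

```bash
python3 -c "
from h import *
st()"
```

```text
t11.68 pos [ 0.4831 -0.0378  0.1387] xyaw 103.58 z [-0.0002 -0.0011 -1.    ] F [ 0.6865 -4.5492  2.3124] T [-0.9191 -0.4873  0.0061] op 0.186 q [ 0.4911  0.8134 -0.8599  2.0556  0.9588  0.7392  0.814 ]
```

Fz fell from 6.6 to 2.3 N and the tool dipped 0.2 mm, so it meshed around +8°. I'll press gently and watch for a rise.

Emit:
{"op": "servo_tool", "data": {"rows": [[[0,-0.0005,-0.0005,0,0,-0.5,1],[0,0,-0.0005,0,0,0,1],[0,0,-0.0005,0,0,0,1],[0,0,-0.0005,0,0,0,1],[0,0,-0.0005,0,0,0,1],[0,0,0,0,0,0,1]]]}}

```text
clock: 12.18
tool_pos: [0.483, -0.0378, 0.1362]
tcp_rot: [0.623, 0.783, -0.0, 0.0]
force: [1.7, -3.4, 1.5]
opening: 0.181
```

```bash
python3 -c "
from h import *
st()"
```

```text
t12.18 pos [ 0.483  -0.0378  0.1362] xyaw 102.98 z [-0.0001 -0.0003 -1.    ] F [ 1.6782 -3.4387  1.493 ] T [-1.0077 -0.4993 -0.0042] op 0.181 q [ 0.488   0.8161 -0.8536  2.0576  0.9637  0.7326  0.8001]
```

Meshed: it slides at 1.5 N. On down.

Emit:
{"op": "servo_tool", "data": {"rows": [[[0,-0.0005,-0.0007,0,0,0,1],[0,0,-0.0007,0,0,0,1],[0,0,-0.0006,0,0,0,1],[0,0,-0.0005,0,0,0,1],[0,0,-0.0005,0,0,0,1]]]}}

```text
clock: 12.6
tool_pos: [0.4831, -0.0379, 0.1333]
tcp_rot: [0.623, 0.783, 0.0, -0.0]
force: [1.2, -3.1, 4.2]
opening: 0.185
```

Emit:
{"op": "servo_tool", "data": {"rows": [[[0,0,-0.0005,0,0,0,1],[0,0,-0.0005,0,0,0,1],[0,0,-0.0005,0,0,0,1],[0,0,0,0,0,0,1]]]}}

```text
clock: 12.93
tool_pos: [0.4831, -0.0379, 0.1317]
tcp_rot: [0.622, 0.783, 0.0, -0.0]
force: [1.9, -1.9, 2.6]
opening: 0.183
```

```bash
python3 -c "
from h import *
st()"
```

```text
t12.93 pos [ 0.4831 -0.0379  0.1317] xyaw 103.00 z [-0.      0.0004 -1.    ] F [ 1.9409 -1.9326  2.5995] T [-0.6623 -0.5314  0.0221] op 0.183 q [ 0.4843  0.8228 -0.8465  2.0607  0.9754  0.7244  0.7911]
```

Emit:
{"op": "servo_tool", "data": {"rows": [[[0,0,-0.0003,0,0,0,1],[0,0,-0.0003,0,0,0,1],[0,0,-0.0003,0,0,0,1],[0,0,0,0,0,0,1]]]}}

```text
clock: 13.27
tool_pos: [0.4831, -0.038, 0.1309]
tcp_rot: [0.623, 0.783, 0.0, -0.0]
force: [1.6, -2.5, 2.3]
opening: 0.182
```

Emit:
{"op": "servo_tool", "data": {"rows": [[[0,0,-0.0003,0,0,0,1],[0,0,-0.0003,0,0,0,1],[0,0,0,0,0,0,1]]]}}

```text
clock: 13.52
tool_pos: [0.4831, -0.0379, 0.1306]
tcp_rot: [0.623, 0.783, 0.0, 0.0]
force: [1.4, -2.3, 6.3]
opening: 0.184
```

```bash
python3 - <<'E'
from h import *
st()
p,d=camera('side')
W=cloud('side',d); r=np.hypot(W[...,0]-.483,W[...,1]+.0375)
m=(d>0)&(r>.02)&(r<.036)&(W[...,1]>-.02)&(W[...,2]>.1)&(W[...,2]<.14)
z=W[m][:,2]; print(m.sum(),np.median(z),np.percentile(z,[25,75]))
E
```

```text
t13.52 pos [ 0.4831 -0.0379  0.1306] xyaw 102.99 z [ 0.0004  0.0001 -1.    ] F [ 1.3501 -2.3339  6.2523] T [-0.6683 -0.2855 -0.0783] op 0.184 q [ 0.4829  0.8243 -0.8445  2.0617  0.9792  0.7224  0.7876]
213 0.1127877431920031 [0.1121 0.114 ]
```

Home: 15.9 mm down by depth, with Fz rising to 6 N at the stop. I'll ease off slightly and turn clockwise.

Emit:
{"op": "servo_tool", "data": {"rows": [[[0,0,0.0002,0,0,-1,1],[0,0,0.0001,0,0,-2,1],[0,0,0,0,0,-2,1],[0,0,0,0,0,-2,1],[0,0,0,0,0,-2,1],[0,0,0,0,0,-2,1],[0,0,0,0,0,-2,1],[0,0,0,0,0,-2,1],[0,0,0,0,0,-2,1],[0,0,0,0,0,-2,1]]]}}

```text
clock: 14.4
tool_pos: [0.483, -0.0376, 0.1306]
tcp_rot: [0.744, 0.669, 0.0, -0.0]
force: [1.8, -0.8, 2.4]
opening: 0.187
```

```bash
cat >> h.py <<'E'
def lev():
    st()
    for n in ('side','top'):
        camera(n)
        for t in ('lever_tip','stop_post'):
            r=landmark_of(n,t); print(n,t,[(c2w(n,x['point']),round(x['p'],2)) for x in r[:1]])
E
python3 -c "
from h import *
lev()"
```

```text
t14.40 pos [ 0.483  -0.0376  0.1306] xyaw 83.93 z [ 0.0002  0.0009 -1.    ] F [ 1.7879 -0.779   2.4263] T [-0.5165 -0.3496  0.1231] op 0.187 q [ 0.4416  0.7981 -0.7654  2.0638  0.9286  0.667   0.5058]
side lever_tip [(array([0.4599, 0.0535, 0.0775]), 0.91)]
side stop_post [(array([0.5021, 0.0414, 0.0913]), 0.56)]
top lever_tip [(array([0.4572, 0.0486, 0.0818]), 0.7)]
top stop_post [(array([0.5351, 0.1384, 0.0005]), 0.44)]
```

Emit:
{"op": "servo_tool", "data": {"rows": [[[0,0,0,0,0,-1.5,1],[0,0,0,0,0,-1.5,1],[0,0,0,0,0,-1.5,1],[0,0,0,0,0,-1.5,1],[0,0,0,0,0,-1.5,1],[0,0,0,0,0,-1.5,1],[0,0,0,0,0,-1.5,1],[0,0,0,0,0,-1.5,1]]]}}

```text
clock: 15.37
tool_pos: [0.4831, -0.0375, 0.1306]
tcp_rot: [0.81, 0.587, 0.0, -0.0]
force: [1.4, 2.4, 1.6]
opening: 0.184
```

```bash
python3 -c "
from h import *
lev()"
```

```text
t15.37 pos [ 0.4831 -0.0375  0.1306] xyaw 71.87 z [ 0.0003  0.001  -1.    ] F [1.3598 2.4188 1.6149] T [ 0.3293 -0.3257  0.1942] op 0.184 q [ 0.413   0.7825 -0.7126  2.065   0.8921  0.6324  0.3323]
side lever_tip [(array([0.4716, 0.0528, 0.0817]), 0.95)]
side stop_post [(array([0.5005, 0.0393, 0.0933]), 0.85)]
top lever_tip [(array([0.4704, 0.0488, 0.0823]), 0.59)]
top stop_post [(array([0.5031, 0.0392, 0.098 ]), 0.76)]
```

The lever is moving with the knob (Tz 0.19). About 12° remain to contact, so 8° now, then fine steps.

Emit:
{"op": "servo_tool", "data": {"rows": [[[0,0,0,0,0,-1,1],[0,0,0,0,0,-1,1],[0,0,0,0,0,-1,1],[0,0,0,0,0,-1,1],[0,0,0,0,0,-1,1],[0,0,0,0,0,-1,1],[0,0,0,0,0,-1,1],[0,0,0,0,0,-1,1]]]}}

```text
clock: 16.33
tool_pos: [0.4832, -0.0375, 0.1306]
tcp_rot: [0.848, 0.529, 0.0, -0.0]
force: [2.4, 5.0, 1.2]
opening: 0.185
```

```bash
python3 -c "
from h import *
lev()"
```

```text
t16.33 pos [ 0.4832 -0.0375  0.1306] xyaw 63.92 z [ 0.0004  0.0011 -1.    ] F [2.3691 4.9544 1.1783] T [ 0.9871 -0.3535  0.1429] op 0.185 q [ 0.3931  0.7727 -0.6767  2.066   0.8659  0.6098  0.2203]
side lever_tip [(array([0.484 , 0.0511, 0.0801]), 0.91)]
side stop_post [(array([0.4999, 0.039 , 0.092 ]), 0.79)]
top lever_tip [(array([0.4852, 0.051 , 0.0832]), 0.54)]
top stop_post [(array([0.4988, 0.0412, 0.0969]), 0.56)]
```

Emit:
{"op": "servo_tool", "data": {"rows": [[[0,0,0,0,0,-0.7,1],[0,0,0,0,0,-0.7,1]]]}}

```text
clock: 16.8
tool_pos: [0.4832, -0.0374, 0.1306]
tcp_rot: [0.855, 0.519, 0.0, -0.0]
force: [1.4, 3.5, 0.9]
opening: 0.181
```

```bash
python3 -c "
from h import *
st()"
```

```text
t16.80 pos [ 0.4832 -0.0374  0.1306] xyaw 62.54 z [ 0.0004  0.0012 -1.    ] F [1.4078 3.4754 0.8526] T [ 1.0168 -0.386   0.1773] op 0.181 q [ 0.3897  0.7711 -0.6704  2.0661  0.8611  0.6059  0.201 ]
```

Emit:
{"op": "servo_tool", "data": {"rows": [[[0,0,0,0,0,-0.4,1],[0,0,0,0,0,-0.4,1]]]}}

```text
clock: 16.97
tool_pos: [0.4832, -0.0374, 0.1307]
tcp_rot: [0.858, 0.513, 0.0, -0.0]
force: [1.7, 5.3, 1.1]
opening: 0.183
```

```bash
python3 -c "
from h import *
st()"
```

```text
t16.97 pos [ 0.4832 -0.0374  0.1307] xyaw 61.75 z [ 0.0004  0.0011 -1.    ] F [1.7067 5.304  1.0565] T [ 0.9861 -0.3392  0.1628] op 0.183 q [ 0.3875  0.7701 -0.6668  2.0663  0.8583  0.6037  0.19  ]
```

Emit:
{"op": "servo_tool", "data": {"rows": [[[0,0,0,0,0,-0.4,1],[0,0,0,0,0,-0.4,1]]]}}

```text
clock: 17.13
tool_pos: [0.4832, -0.0374, 0.1306]
tcp_rot: [0.862, 0.507, 0.0, -0.0]
force: [1.9, 5.1, 0.5]
opening: 0.187
```

```bash
python3 -c "
from h import *
lev()"
```

```text
t17.13 pos [ 0.4832 -0.0374  0.1306] xyaw 60.96 z [ 0.0004  0.0012 -1.    ] F [1.8918 5.0541 0.544 ] T [ 0.9422 -0.3014  0.2168] op 0.187 q [ 0.3855  0.7691 -0.6632  2.0664  0.8555  0.6014  0.179 ]
side lever_tip [(array([0.49  , 0.0516, 0.0806]), 0.78)]
side stop_post [(array([0.4999, 0.0423, 0.0919]), 0.69)]
top lever_tip [(array([0.4879, 0.0469, 0.0821]), 0.69)]
top stop_post [(array([0.4998, 0.0373, 0.0979]), 0.67)]
```

Emit:
{"op": "servo_tool", "data": {"rows": [[[0,0,0,0,0,-0.4,1],[0,0,0,0,0,0,1]]]}}

```text
clock: 17.6
tool_pos: [0.4832, -0.0374, 0.1306]
tcp_rot: [0.863, 0.504, 0.001, -0.0]
force: [1.6, 4.4, -0.3]
opening: 0.184
```

```bash
python3 -c "
from h import *
st()
p,d=snap('top','t8'); cv2.imwrite('pics/t8c.png',cv2.resize(p[260:370,280:420,::-1],(763,600),interpolation=cv2.INTER_CUBIC))
p,d=snap('side','s8'); cv2.imwrite('pics/s8c.png',cv2.resize(p[190:310,360:500,::-1],(700,600),interpolation=cv2.INTER_CUBIC)); st()"
```

```text
t17.60 pos [ 0.4832 -0.0374  0.1306] xyaw 60.58 z [ 0.0005  0.0012 -1.    ] F [ 1.5629  4.4483 -0.2995] T [ 0.9576 -0.3764  0.2257] op 0.184 q [ 0.3844  0.7687 -0.6614  2.0664  0.8542  0.6003  0.1736]
t17.70 pos [ 0.4832 -0.0374  0.1307] xyaw 60.59 z [ 0.0005  0.0012 -1.    ] F [1.0161 4.5931 0.9145] T [ 0.9798 -0.3993  0.2465] op 0.185 q [ 0.3844  0.7687 -0.6614  2.0664  0.8542  0.6003  0.1737]
```

View pics/t8c.png

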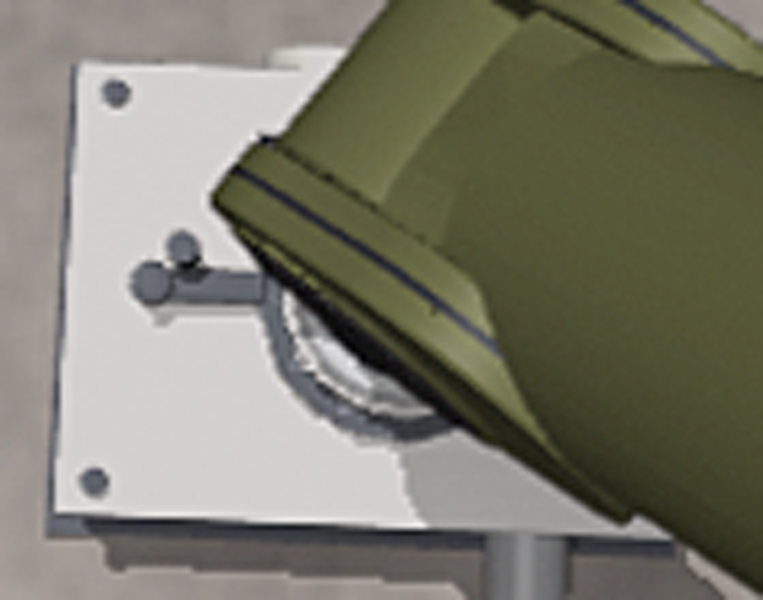

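View pics/s8c.png

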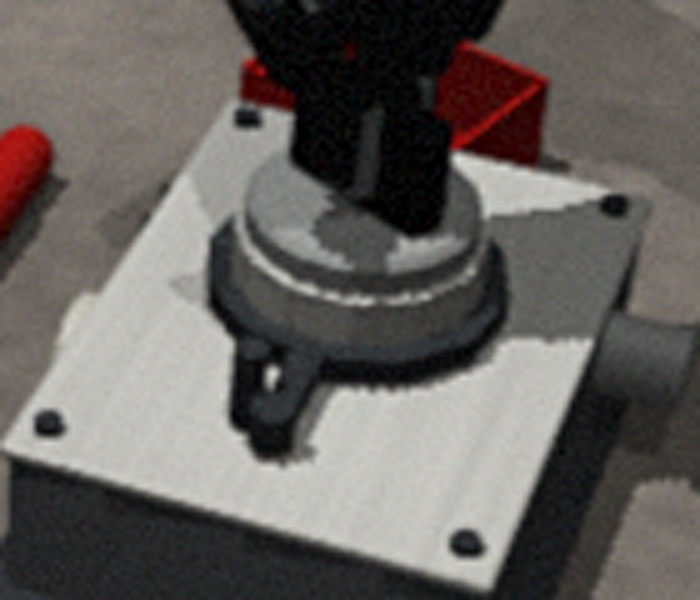

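In the top crop the pin (153,283) and post (183,248) are about 15 mm apart, so it is at or nearly in contact. One more fine step to confirm by torque.

Emit:
{"op": "servo_tool", "data": {"rows": [[[0,0,0,0,0,-0.5,1],[0,0,0,0,0,0,1]]]}}

```text
clock: 17.87
tool_pos: [0.4832, -0.0374, 0.1307]
tcp_rot: [0.866, 0.501, 0.001, -0.0]
force: [0.8, 4.9, 1.0]
opening: 0.18
```

```bash
python3 -c "
from h import *
lev();st()"
```

```text
t17.87 pos [ 0.4832 -0.0374  0.1307] xyaw 60.09 z [ 0.0006  0.0012 -1.    ] F [0.7509 4.8565 0.9501] T [ 0.9262 -0.2747  0.2715] op 0.180 q [ 0.3831  0.7681 -0.6591  2.0665  0.8526  0.5989  0.1667]
side lever_tip [(array([0.4887, 0.0529, 0.0793]), 0.9)]
side stop_post [(array([0.4964, 0.0417, 0.0922]), 0.97)]
top lever_tip [(array([0.4843, 0.0489, 0.0808]), 0.91)]
top stop_post [(array([0.4991, 0.0389, 0.0981]), 0.77)]
t18.17 pos [ 0.4832 -0.0374  0.1307] xyaw 60.10 z [ 0.0005  0.0011 -1.    ] F [1.2204 4.7424 1.5737] T [ 0.9787 -0.294   0.3181] op 0.182 q [ 0.3832  0.7681 -0.6591  2.0665  0.8526  0.599   0.1669]
```

Torque climbs 0.16→0.3 N m with position, so the lever is gently on the stop. I'll unload, open and check before rising.

Emit:
{"op": "servo_tool", "data": {"rows": [[[0,0.0004,-0.0002,0,0,0.3,1],[0,0.0003,0,0,0,0,1],[0,0,0,0,0,0,1],[0,0,0,0,0,0,0.8],[0,0,0,0,0,0,0.7],[0,0,0,0,0,0,0.6],[0,0,0,0,0,0,0.5],[0,0,0,0,0,0,0.4],[0,0,0,0,0,0,0.4],[0,0,0,0,0,0,0.4]]]}}

```text
clock: 19.0
tool_pos: [0.4828, -0.0378, 0.1303]
tcp_rot: [0.864, 0.503, -0.0, 0.0]
force: [0.1, 0.1, 0.7]
opening: 0.605
```

```bash
python3 - <<'E'
from h import *
lev()
p,d=snap('side','s9')
W=cloud('side',d); r=np.hypot(W[...,0]-.483,W[...,1]+.0375)
m=(d>0)&(r>.02)&(r<.036)&(W[...,1]>-.02)&(W[...,2]>.1)&(W[...,2]<.14)
z=W[m][:,2]; print(m.sum(),np.median(z),np.percentile(z,[25,75]))
cv2.imwrite('pics/s9c.png',cv2.resize(p[150:310,340:500,::-1],(600,600)))
E
```

```text
t19.00 pos [ 0.4828 -0.0378  0.1303] xyaw 60.37 z [-0.0006 -0.0004 -1.    ] F [0.1137 0.0844 0.7197] T [-0.0034  0.0077 -0.0292] op 0.605 q [ 0.3828  0.7688 -0.659   2.067   0.8544  0.6003  0.1696]
side lever_tip [(array([0.4873, 0.0538, 0.0803]), 0.75)]
side stop_post [(array([0.4978, 0.0392, 0.0907]), 0.7)]
top lever_tip [(array([0.487 , 0.0483, 0.0853]), 0.67)]
top stop_post [(array([0.5004, 0.0361, 0.0975]), 0.96)]
299 0.11365555688199695 [0.1124 0.1269]
```

View pics/s9c.png

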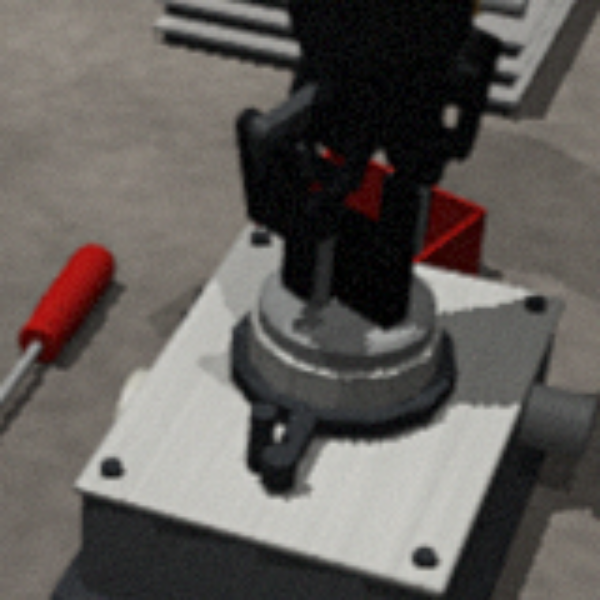

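The fingers are clear of the bar, the knob is still seated (crop ~(345,320)) and the lever pin (280,475) is by the post (262,430). I'll rise straight up.

Emit:
{"op": "servo_tool", "data": {"rows": [[[0,0,0.003,0,0,0,0.3],[0,0,0.006,0,0,0,0.2],[0,0,0.01,0,0,0,0.2],[0,0,0.013,0,0,0,0.2],[0,0,0.013,0,0,0,0.2],[0,0,0.013,0,0,0,0.2],[0,0,0.013,0,0,0,0.2],[0,0,0.013,0,0,0,0.2],[0,0,0.013,0,0,0,0.2],[-0.01,-0.02,0.01,0,0,0,0.2],[-0.01,-0.02,0,0,0,0,0.2],[-0.01,-0.02,0,0,0,0,0.2],[-0.01,-0.02,0,0,0,0,0.2],[-0.01,-0.02,0,0,0,0,0.2],[0,0,0,0,0,0,0.2],[0,0,0,0,0,0,0.2]]]}}

```text
clock: 20.68
tool_pos: [0.4325, -0.1384, 0.2381]
tcp_rot: [0.865, 0.502, 0.0, 0.0]
force: [-0.6, 0.1, 0.8]
opening: 0.798
```

```bash
python3 - <<'E'
from h import *
lev()
for n in('side','top'):
    p,d=snap(n,n+'10'); W=cloud(n,d); r=np.hypot(W[...,0]-.483,W[...,1]+.0375)
    m=(d>0)&(r>.02)&(r<.036)&(W[...,1]>-.02)&(W[...,2]>.1)&(W[...,2]<.135)
    z=W[m][:,2]; print(n,m.sum(),np.median(z),np.percentile(z,[25,75]))
cv2.imwrite('pics/t10c.png',cv2.resize(p[220:380,240:480,::-1],(780,520)))
for t in('gearmotor','parts_bin','driver'):
    print(t,[(c2w('top',x['point']),round(x['p'],2)) for x in landmark_of('top',t)[:1]])
E
```

```text
t20.68 pos [ 0.4325 -0.1384  0.2381] xyaw 60.24 z [ 0.0003 -0.0004 -1.    ] F [-0.5856  0.1024  0.7623] T [ 0.0383 -0.0317  0.0232] op 0.798 q [ 0.7565  0.5862 -0.8596  2.0423  0.628   0.7952  0.5691]
side lever_tip [(array([ 0.6548, -0.0722,  0.0009]), 0.57)]
side stop_post [(array([0.4993, 0.042 , 0.0934]), 0.7)]
top lever_tip [(array([0.4871, 0.0508, 0.0838]), 0.62)]
top stop_post [(array([0.4998, 0.0379, 0.0963]), 0.72)]
side 239 0.1132101835831865 [0.1123 0.117 ]
top 223 0.11419759301320957 [0.1132 0.1152]
gearmotor [(array([ 0.5358,  0.1382, -0.0013]), 0.72)]
parts_bin [(array([ 0.5165, -0.2228,  0.0028]), 0.56)]
driver [(array([ 0.6513, -0.0779,  0.0023]), 0.96)]
```

View pics/t10c.png

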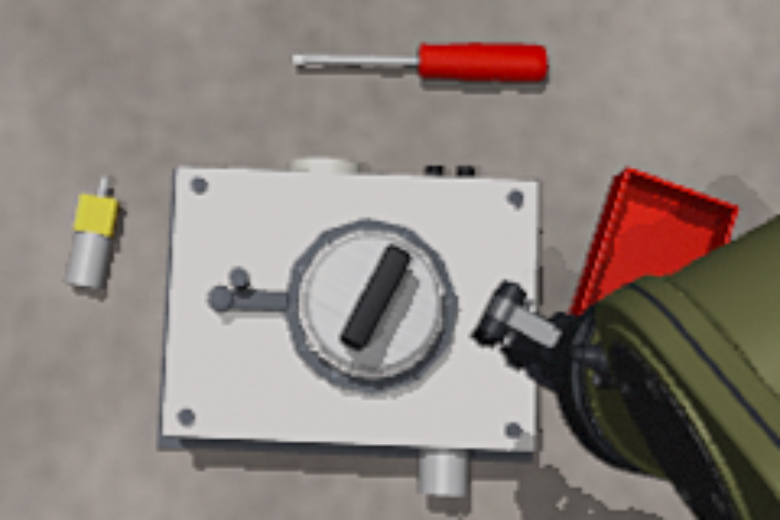

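In the top crop the pin (221,298) sits against the post (239,278). The knob is home at 15.5–16 mm by both depth views, and the bystanders have not moved. Handing in.

```bash
python3 -c "
from rig import *
print(job_done())"
```

```text
the job is handed in; nothing more can be done
None
```

The load unit is in gear, with the load lever resting against the stop post, and the job is handed in at about 21 s. No verdict was reported.

**What I did:** I gripped the knob bar at 20 N and eased it down onto the ring with about 5–7 N. A 24° clockwise sweep found no mesh. Sweeping back the other way, the teeth meshed about 8° counter-clockwise of the start, where the push force dropped from 6.6 to 2.3 N. I then pressed it home, with about 6 N read at the end, and turned it about 43° clockwise. The torque rose from about 0.16 to 0.3 N m as the lever met the post; I backed off 0.3°, opened the fingers and rose clear.

**Last checks:**
- **Knob:** it is still home, with both cameras' depth showing it about 15.5–16 mm down.
- **Lever:** the pin-to-post distance is about 14.5 mm by pixels and 18 mm by the top camera's network, against a limit of 21 mm. In the last side view the network missed the pin and pointed at the screwdriver instead, so that reading was discarded.
- **Bystanders:** the gearmotor, bin and screwdriver are where they started, to within about 5 mm of measuring noise.

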